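# Restock the gravity-feed jar rack from two stacks

### The arm

A 6-joint arm with a two-finger parallel gripper is mounted at the origin on a cart in front of the work surface, level with it; the furniture and walls round the work are solid. World frame = base frame: x ahead of the robot, y to its left, z up, the work surface at z = 0. Lengths are in mm, angles in rad, forces in N, time in s.
With the tool pointing down it reaches from about 400 to 925 mm from the base axis. Payload 12.5 kg.
Tool frame: the origin (TCP) lies midway between the tips of the shut fingers; the grasp point (between the pads) lies 19 mm behind it; z points along the fingers, y is the line along which they close (so a half turn about z gives the same grasp; the last joint's range is limited). The gripper opens to 95 mm and grips with 3 to 60 N. Pads are 20 mm wide; open, the fingers measure 119 mm over their backs; the gripper's body (75 mm by 180 mm) begins 59 mm behind the grasp point.
Start: joints at [-1.369, 0.491, 1.559, -0, 1.092, -0.106], TCP at [189.375, -595.637, 214.661] pointing down, gripper open.
Joint ranges: [-3.1, 3.1], [-0.84, 2.19], [0.05, 2.79], [-1.13, 4.28], [0.06, 2.93], [-2.69, 2.69]. Speed limits (rad/s): [2.22, 2.22, 2.79, 3.14, 3.14, 3.14].

### API

Orientations are given as [roll, pitch, yaw] about the fixed x, y, z axes, in that order (R = Rz(yaw) Ry(pitch) Rx(roll)).
In Python, from cell import * gives the robot as it stands.
- The arm moves only by the tool servo_tool, never from a script. Its argument "moves" is one flat list of numbers, 5 for each row, row after row: the shift along the world's x, y, z as a fraction of full scale, then the turn about the world's z as a fraction of full scale, then the opening, from 0 (shut) to 1 (fully open). A call has 1 to 12 rows; each row is the pose to reach, as a shift and turn from the pose commanded when the call began, turning the shorter way round; what a row does not reach only later rows make up. Full scale, the value 1, is 400 mm for a shift and 180 degrees for a turn. A row lasts 1/12 s, in which the tool goes at most 41.7 mm and 7.16 degrees, less where a joint would pass 70% of its speed; a pose out of reach is approached as far as the arm can. A call with a number of a shift or a turn outside -1 to 1 is refused whole. A call with a gripper value outside its range is refused whole. The fingers move at their own pace and stop on an object; the grip force is fixed at half the most. Time passes only in rows, so rows that repeat a pose let the fingers close. It gives the time, the measured TCP pose, the force, the opening and the grip force at its end, in the units of the state.
- state(): the state, without advancing time (a new reading comes with each control period).
- read_camera(name): name is "side" or "top" or "wrist"; returns (picture, depth): 384x512x3 uint8, blue, green, red; 384x512 float32, mm along the optical axis (not along the pixel's ray), 0 where there is no reading.
- get_calibration(name): a dict with "K" (3x3 intrinsics, pixels), "R" (3x3) and "t" (3): a world point X has camera coordinates R X + t. Camera axes: x right, y down, z forward; pixel columns grow to the right and rows downward; lengths in mm; the calibration is good to about 2 mm. A picture is of the moment at which its call begins: read the wrist's pose just before it. get_calibration takes no time and is no camera call; for the wrist camera it gives the pose at the moment of the call.
- job_done(): hands the job in; it is judged then, once.
The state is a dict: "t": time; "joints": joint angles; "qvel": joint speeds; "tau": joint torques, N m; "eef_pos": TCP position; "tcp_rot": TCP orientation; "ft_force": force on the tool from outside, world axes, zero at the start; "moment": the same for the moment, N m; "opening": opening from 0.0 (shut) to 1.0 (fully open); "grip_force": force on a finger pad.
Only numpy, scipy, OpenCV 4.12 (cv2) and the standard library are available. Lean on these libraries where they do the work, as an engineer would, in place of code of your own. Each camera call takes 0.05 s, during which the arm holds its last target. There are 200 camera calls.

### The job

Unstack the five jars on the chopping board and restock the sloped rack: the red-lidded honey jars go into the lane behind the older honey jar, the black-lidded jars into the lane behind the older black-lidded jar, and the small grey-lidded jar into the empty lane, each slid fully down its lane against the jar or stop ahead. They are glass: keep every jar upright, never drop one, and leave the two older jars at the front of their lanes.

Things in the scene. Friction and masses are not known exactly. Their poses are not given: they have to be found in the camera images.
- honey_1: honey jar with red lid and pale label, 86 mm high, body 56 x 62 mm, lid 56 mm across; about 0.36 kg. Origin: centre of its underside, z up through the lid. At the start it stands in one of the two stacks on the wooden chopping board (20 mm thick), at the bottom.
- honey_2: honey jar with red lid and pale label, 86 mm high, body 56 x 62 mm, lid 56 mm across; about 0.36 kg. Origin: centre of its underside, z up through the lid. At the start it stands in one of the two stacks on the wooden chopping board (20 mm thick), second from the bottom.
- black_1: glass jar with black lid and pale grey filling, round, 60 mm across, 86 mm high, lid narrower than the body; about 0.22 kg. Origin: centre of its underside, z up through the lid. At the start it stands in one of the two stacks on the wooden chopping board (20 mm thick), at the bottom.
- black_2: glass jar with black lid and pale grey filling, round, 60 mm across, 86 mm high, lid narrower than the body; about 0.22 kg. Origin: centre of its underside, z up through the lid. At the start it stands in one of the two stacks on the wooden chopping board (20 mm thick), second from the bottom.
- grey: small glass jar with pale grey lid and brown filling, round, 54 mm across, 75 mm high, lid narrower than the body; about 0.18 kg. Origin: centre of its underside, z up through the lid. At the start it stands in one of the two stacks on the wooden chopping board (20 mm thick), as the third and topmost jar of the taller stack.
- front_honey: honey jar with red lid and pale label, 86 mm high, body 56 x 62 mm, lid 56 mm across; about 0.36 kg. Origin: centre of its underside, z up through the lid. The older one, already in the rack: it leans against the front stop of lane_honey and stays there.
- front_black: glass jar with black lid and pale grey filling, round, 60 mm across, 86 mm high, lid narrower than the body; about 0.22 kg. Origin: centre of its underside, z up through the lid. The older one, already in the rack: it leans against the front stop of lane_black and stays there.
- lane_honey: Sloped lane of a plywood jar rack whose front jar is the red-lidded one. Origin: centre line, on the base plate (11 mm over the worktop) below the foot of the front stop; x level, up the lane, y across, z up. White floor 22 mm above the origin at x=0, climbing 0.26 rad (15 deg) to x=0.275, away from the robot; 74 mm between side cheeks 26 mm high; stop 44 mm high.
- lane_black: Like lane_honey; the lane whose front jar is black-lidded. Origin: centre line, on the base plate (11 mm over the worktop) below the foot of the front stop; x level, up the lane, y across, z up. The floor is slick: a jar let go on it slides down by itself to the stop or the jar ahead and then stands square to the floor, leaning 0.26 rad towards the robot.
- lane_grey: Like lane_honey, side by side at 91 mm; the lane that is empty at the start. Origin: centre line, on the base plate (11 mm over the worktop) below the foot of the front stop; x level, up the lane, y across, z up. Floor height above the origin: 22 mm + 0.266 x. The rack stands left or right of the board and its lanes may be in any order.
Not all that is in view belongs to the job. Leave any blue look-alike of the front_black alone. Leave any green look-alike of the black_1 alone.

How it is judged:
By the outcome, as a careful person would: the job done as asked, in the order asked, and still so for the second after the job is handed in, with the robot touching nothing.
It also fails if it takes over 118 s, if anything falls off the work surface, if the arm or the gripper's body presses on something with over 40 N, if the wrist force passes 120 N, or if a joint passes its speed limit or range.

## Working session

There is one attempt and no reset: what is moved stays moved. The work goes in short steps, Python scripts to look and compute and a tool call to move; the robot and the scene stay as the last step left them, time stands still between calls to the robot, and variables do not carry over. Pictures are saved under pics/ and viewed, at most 14 in all, crops included, and the job is handed in when it is done.

Besides the shell and the picture viewer there is one more tool, called after "Request:" as name(argument=value, ...) on one line, values as JSON. servo_tool: Moves the arm, as the interface text tells. Its arguments: {"type":"object","properties":{"moves":{"type":"array"}},"required":["moves"]}

```bash
ls; mkdir -p pics
python3 - <<'E'
from cell import *
import cv2,numpy as np
for n in("top","side"):
    p,d=read_camera(n); cv2.imwrite(f"pics/{n}0.png",p); np.save(f"pics/{n}0.npy",d)
s=state();print(s["t"],s["eef_pos"],s["tcp_rot"],s["opening"])
E
```

```text
pics
0.1 [ 189.32394634 -595.44249977  214.13975681] [-3.14068030e+00 -1.11933064e-04  3.07777424e-01] 0.9994928144150637
```

View pics/top0.png

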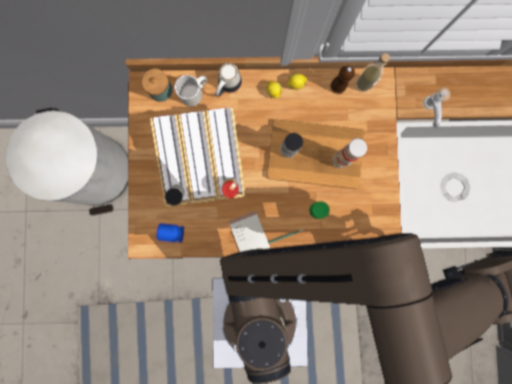

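View pics/side0.png

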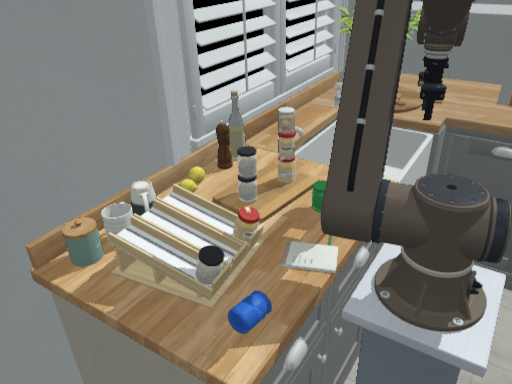

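```bash
cat > h.py <<'E'
from cell import *
import cv2,numpy as np
def cloud(n,d,c=None):
    c=c or get_calibration(n); v,u=np.mgrid[:d.shape[0],:d.shape[1]]
    K=np.array(c["K"]);R=np.array(c["R"]);t=np.array(c["t"]).ravel()
    P=np.stack([(u-K[0,2])/K[0,0]*d,(v-K[1,2])/K[1,1]*d,d],-1)-t
    return P@R   # R^T p
E
python3 - <<'E'
from h import *
p=cv2.imread("pics/top0.png");d=np.load("pics/top0.npy");W=cloud("top",d)
np.set_printoptions(precision=1,suppress=True)
c=get_calibration("top");print(c["K"],-np.array(c["R"]).T@np.array(c["t"]).ravel())
for u,v in[(294,140),(358,147),(174,196),(231,188),(319,209),(330,165),(260,200),(155,115),(235,110),(270,180),(170,233),(230,70),(188,88),(345,72)]: print(u,v,W[v,u])
hsv=cv2.cvtColor(p,cv2.COLOR_BGR2HSV)
def cen(zlo,zhi,u0,u1,v0,v1):
    m=np.zeros(d.shape,bool);m[v0:v1,u0:u1]=1;m&=(W[...,2]>zlo)&(W[...,2]<zhi);q=W[m]
    print(m.sum(),np.median(q,0),(q.max(0)+q.min(0))/2,np.ptp(q,axis=0))
cen(182,205,275,310,125,165);cen(255,280,330,375,130,170)
a=cv2.resize(p[95:215,140:380],(800,400),interpolation=cv2.INTER_CUBIC)
cv2.imwrite("pics/topc.png",a)
E
```

```text
[[447.1   0.  253.5]
 [  0.  447.1 185.2]
 [  0.    0.    1. ]] [ 338.7   28.  1554.3]
294 140 [ 585.4 -114.4  193.8]
358 147 [ 548.2 -292.5  268.8]
174 196 [423.3 267.4 120.5]
231 188 [445.4  84.2 127.5]
319 209 [ 374.4 -201.9   87.8]
330 165 [ 527.9 -255.7   16.7]
260 200 [411.3 -11.1   0.4]
155 115 [717.4 353.3   0.2]
235 110 [730.7  71.2   1.4]
270 180 [480.3 -47.2   3.5]
170 233 [304.2 290.8  61.9]
230 70 [844.   83.5  92.7]
188 88 [811.3 236.    5.1]
345 72 [ 805.3 -284.3  170.7]
277 [ 580.1 -111.8  191.3] [ 580.3 -111.7  191.4] [56.1 55.7 17.2]
265 [ 546.5 -290.6  267.6] [ 547.2 -291.4  265.8] [51.8 53.6 15.8]
```

View pics/topc.png

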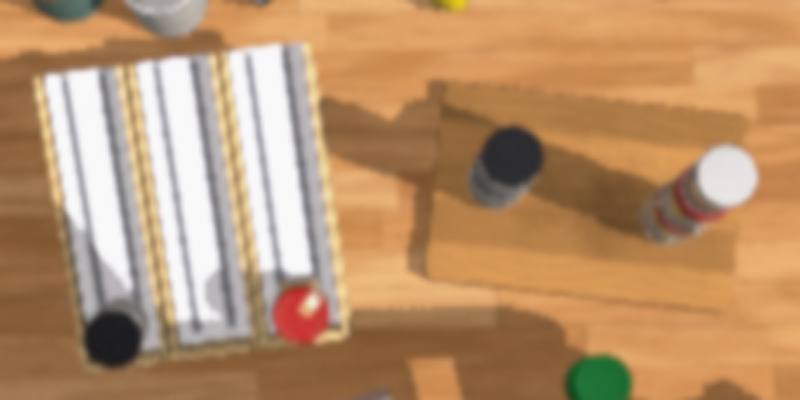

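Run:
```python
from h import *
np.set_printoptions(precision=3,suppress=True)
p=cv2.imread("pics/top0.png");d=np.load("pics/top0.npy");W=cloud("top",d)
hsv=cv2.cvtColor(p,cv2.COLOR_BGR2HSV)
reg=np.zeros(d.shape,np.uint8);cv2.fillPoly(reg,[np.array([[151,119],[234,108],[243,196],[166,205]])],1)
white=(reg>0)&(hsv[...,1]<40)&(hsv[...,2]>190)&(np.arange(384)[:,None]<180)
q=W[white];A=np.c_[q[:,:2],np.ones(len(q))]
for _ in range(5):
    s,*_r=np.linalg.lstsq(A,q[:,2],rcond=None);r=q[:,2]-A@s;k=abs(r)<4;q=q[k];A=A[k]
print(len(q),s,r.std(),np.hypot(*s[:2]),np.arctan2(s[1],s[0]))
yaw=np.arctan2(s[1],s[0])
# wood: yellow, edges
wood=(reg>0)&(hsv[...,1]>60)&(hsv[...,0]<30)&(W[...,2]>25)&(np.arange(384)[:,None]<180)&(np.arange(384)[:,None]>116)
from scipy.optimize import minimize_scalar
q=W[wood]
f=lambda th:-np.sum(np.histogram(-q[:,0]*np.sin(th)+q[:,1]*np.cos(th),bins=np.arange(-300,500,3))[0].astype(float)**2)
ths=np.arange(-.3,.31,.005);b=ths[np.argmin([f(t) for t in ths])];print("wood yaw",b)
for th in (b,yaw):
    h,e=np.histogram(-q[:,0]*np.sin(th)+q[:,1]*np.cos(th),bins=np.arange(0,500,4))
    print(th,[(int(e[i]),int(h[i])) for i in range(len(h)) if h[i]>8])
# corners & x origin where z=33
for v,u in[(119,151),(108,234),(121,157),(197,238)]:print(W[v,u])
# height above plane heatmap
hh=(W[...,2]-W[...,0]*s[0]-W[...,1]*s[1]-s[2]);
c,sn=np.cos(b),np.sin(b)
xl=W[...,0]*c+W[...,1]*sn;yl=-W[...,0]*sn+W[...,1]*c
print("x at z=33:",(33-s[2])/np.hypot(*s[:2]))
m=(reg>0)
for a in range(360,800,20):
    print(a,[ "%4.0f"%np.median(hh[m&(abs(xl-a)<10)&(abs(yl-y)<4)]) if (m&(abs(xl-a)<10)&(abs(yl-y)<4)).any() else '  - ' for y in range(100,440,8)])
```

```text
436 [ 0.097 -0.033 30.672] 1.7247130523889749 0.10287274461082062 -0.3251780507036651
wood yaw 0.12000000000000038
0.12000000000000038 [(72, 57), (76, 41), (80, 58), (84, 77), (88, 15), (160, 41), (164, 77), (168, 19), (172, 117), (176, 71), (252, 83), (256, 22)]
-0.3251780507036651 [(276, 10), (284, 10), (288, 11), (292, 10), (296, 13), (300, 10), (304, 13), (308, 9), (312, 11), (316, 11), (320, 11), (324, 10), (328, 11), (332, 13), (336, 11), (340, 9), (344, 14), (348, 13), (352, 11), (356, 10), (360, 14), (364, 11), (368, 15), (372, 14), (376, 16), (380, 15), (384, 11), (388, 18), (392, 12), (396, 18), (400, 11), (404, 20), (408, 11), (412, 15), (416, 15), (420, 15), (424, 17), (428, 14), (432, 15), (436, 16), (440, 18), (444, 17), (448, 15), (452, 13), (456, 13), (460, 12)]
[672.919 339.133 129.511]
[737.998  74.681   1.142]
[672.076 325.163 103.367]
[423.119  65.255   0.022]
x at z=33: 22.631753944514045
360 ['  - ', '  - ', '  - ', '  - ', '  - ', '  - ', '  - ', '  - ', '  - ', '  - ', '  - ', '  - ', '  - ', '  - ', '  - ', '  - ', '  - ', '  - ', '  - ', '  - ', '  - ', '  -
[... 6800 characters left out ...]
']
760 ['  - ', '  - ', '  - ', '  - ', '  - ', '  - ', '  - ', '  - ', '  - ', '  - ', '  - ', '  - ', '  - ', '  - ', '  - ', '  - ', '  - ', '  - ', '  - ', '  - ', '  - ', '  - ', '  - ', '  - ', '  - ', '  - ', '  - ', '  - ', '  - ', '  - ', '  - ', '  - ', '  - ', '  - ', '  - ', '  - ', '  - ', '  - ', '  - ', '  - ', '  - ', '  - ', '  - ']
780 ['  - ', '  - ', '  - ', '  - ', '  - ', '  - ', '  - ', '  - ', '  - ', '  - ', '  - ', '  - ', '  - ', '  - ', '  - ', '  - ', '  - ', '  - ', '  - ', '  - ', '  - ', '  - ', '  - ', '  - ', '  - ', '  - ', '  - ', '  - ', '  - ', '  - ', '  - ', '  - ', '  - ', '  - ', '  - ', '  - ', '  - ', '  - ', '  - ', '  - ', '  - ', '  - ', '  - ']
```

Run:
```python
from h import *
from scipy.optimize import minimize
np.set_printoptions(precision=3,suppress=True)
d=np.load("pics/top0.npy");W=cloud("top",d)
reg=np.zeros(d.shape,np.uint8);cv2.fillPoly(reg,[np.array([[146,115],[239,103],[248,180],[158,190]])],1)
q=W[reg>0]
def model(p,full=0):
    ox,oy,th=p;c,s=np.cos(th),np.sin(th)
    x=(q[:,0]-ox)*c+(q[:,1]-oy)*s;y=-(q[:,0]-ox)*s+(q[:,1]-oy)*c
    z=33+.266*x; ym=(y+45.5+91)%91-45.5
    lane=np.clip((abs(ym)-36)/2,0,1); z=z+26*lane
    z[(abs(y)>145)|(x>277)]=0
    return np.minimum(abs(q[:,2]-z),12)
best=min((minimize(lambda p:model(p).mean(),[ox,oy,th],method="Nelder-Mead",options=dict(initial_simplex=[[ox,oy,th],[ox+15,oy,th],[ox,oy+8,th],[ox,oy,th+.04]])) for ox in(415,440) for oy in(165,175,185,195) for th in(.1,.14)),key=lambda r:r.fun)
print(best.x,best.fun)
ox,oy,th=best.x
for n,k in(("grey",0),("L(+y)",91),("R(-y)",-91)):print(n,ox-k*np.sin(th),oy+k*np.cos(th))
# front jar lids in lane coordinates
for u,v in((174,196),(231,188)):
    m=np.zeros(d.shape,bool);m[v-14:v+12,u-14:u+14]=1;m&=W[...,2]>105;P=(W[m].max(0)+W[m].min(0))/2
    c,s=np.cos(th),np.sin(th);print(P,(P[0]-ox)*c+(P[1]-oy)*s,-(P[0]-ox)*s+(P[1]-oy)*c)
```

```text
[422.416 177.875   0.121] 3.7222284017627274
grey 422.4163670729969 177.87537475447368
L(+y) 411.40944440030864 268.2072498223447
R(-y) 433.4232897456851 87.54349968660264
[395.958 162.227 829.821] -28.157208622122102 -12.333646781795672
[405.93   72.371 829.747] -29.126760424132662 -102.7357971718484
```

Request:
servo_tool(moves=[0, 0, 0.2, 0, 1, 0, 0, 0.3, 0, 1, 0.2, 0.15, 0.45, -0.03, 1, 0.8, 0.68, 0.45, -0.06, 1, 0.8, 0.68, 0.45, -0.06, 1, 0.8, 0.68, 0.45, -0.06, 1, 0.8, 0.68, 0.45, -0.06, 1, 0.8, 0.68, 0.45, -0.06, 1, 0.8, 0.68, 0.45, -0.06, 1, 0.8, 0.68, 0.45, -0.06, 1, 0.8, 0.68, 0.45, -0.06, 1, 0.8, 0.68, 0.45, -0.06, 1])

```text
t: 1.1
eef_pos: [494.9, -335.3, 391.3]
tcp_rot: [-3.141, 0.0, 0.119]
ft_force: [0.4, -1.0, -0.3]
opening: 1.0
grip_force: 0.0
```

Run:
```python
from h import *
np.set_printoptions(precision=3,suppress=True)
s=state();print(s["t"],s["eef_pos"],s["tcp_rot"],s["ft_force"])
c=get_calibration("wrist");p,d=read_camera("wrist");np.save("pics/w1.npy",d);cv2.imwrite("pics/w1.png",p)
W=cloud("wrist",d,c);print(-np.array(c["R"]).T@np.array(c["t"]).ravel())
for z0,z1 in((255,280),(182,205)):
    m=(W[...,2]>z0)&(W[...,2]<z1)&(W[...,0]>450)&(W[...,0]<650)&(W[...,1]<-50)&(W[...,1]>-380)
    if m.any():
        q=W[m];v,u=np.nonzero(m);print(m.sum(),(q.max(0)+q.min(0))/2,np.ptp(q,axis=0),u.mean(),v.mean())
```

```text
1.1 [ 494.909 -335.344  391.286] [-3.141  0.     0.119] [ 0.351 -1.037 -0.298]
[ 575.133 -326.728  561.52 ]
2609 [ 551.356 -292.093  266.508] [52.766 52.812  7.221] 211.10157148332695 123.28478344193178
2437 [ 574.233 -202.835  193.413] [ 80.183 234.121  22.805] 66.82150184653263 69.27615921214608
```

View pics/w1.png

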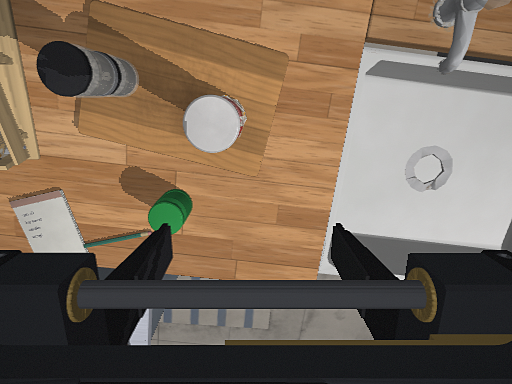

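Request:
servo_tool(moves=[0.138, 0.108, 0, 0, 0.95, 0.138, 0.108, 0, 0, 0.95, 0.138, 0.108, -0.1, 0, 0.95, 0.138, 0.108, -0.2, 0, 0.95, 0.138, 0.108, -0.3, 0, 0.95, 0.138, 0.108, -0.36, 0, 0.95, 0.138, 0.108, -0.4, 0, 0.95, 0.138, 0.108, -0.425, 0, 0.95, 0.138, 0.108, -0.425, 0, 0.95, 0.138, 0.108, -0.425, 0, 0.45, 0.138, 0.108, -0.425, 0, 0.3, 0.138, 0.108, -0.425, 0, 0.3])

```text
t: 2.15
eef_pos: [549.3, -294.2, 222.5]
tcp_rot: [3.14, -0.002, 0.119]
ft_force: [-1.1, -0.8, -0.1]
opening: 0.796
grip_force: 0.0
```

Request:
servo_tool(moves=[0, 0, 0, 0, 0.3, 0, 0, 0, 0, 0.3, 0, 0, 0, 0, 0.3, 0, 0, 0, 0, 0.3, 0, 0, 0, 0, 0.3, 0, 0, 0, 0, 0.3, 0, 0, 0, 0, 0.3, 0, 0, 0, 0, 0.3])

```text
t: 2.82
eef_pos: [549.1, -293.8, 221.4]
tcp_rot: [3.141, -0.0, 0.119]
ft_force: [0.7, 2.6, 5.1]
opening: 0.539
grip_force: 30.1
```

Request:
servo_tool(moves=[0, 0, 0.05, 0, 0.3, 0, 0, 0.15, 0, 0.3, 0, 0.04, 0.2, 0, 0.3, -0.02, 0.12, 0.2, 0, 0.3, -0.04, 0.22, 0.2, 0, 0.3, -0.06, 0.32, 0.2, 0, 0.3, -0.08, 0.42, 0.2, 0, 0.3, -0.1, 0.52, 0.2, 0, 0.3, -0.12, 0.62, 0.2, 0, 0.3, -0.14, 0.7, 0.2, 0, 0.3, -0.16, 0.76, 0.2, 0, 0.3, -0.18, 0.8, 0.2, 0, 0.3])

```text
t: 3.82
eef_pos: [476.0, 28.2, 300.7]
tcp_rot: [3.142, 0.001, 0.121]
ft_force: [1.0, 0.0, -1.6]
opening: 0.541
grip_force: 30.0
```

Run:
```python
from h import *
np.set_printoptions(precision=3,suppress=True)
s=state();print(s["t"],s["eef_pos"],s["tcp_rot"],s["ft_force"],s["opening"],s["grip_force"])
c=get_calibration("wrist");p,d=read_camera("wrist");np.save("pics/w2.npy",d);cv2.imwrite("pics/w2.png",p)
W=cloud("wrist",d,c);np.save("pics/w2c.npy",W)
```

```text
3.8167 [476.042  28.159 300.731] [3.142 0.001 0.121] [ 0.978  0.029 -1.631] 0.5409577396065661 29.958096049376763
```

View pics/w2.png

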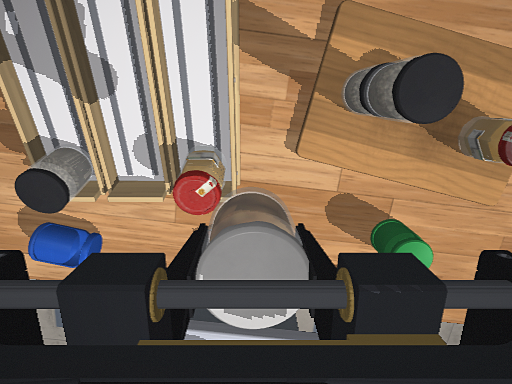

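Run:
```python
from h import *
from scipy.optimize import minimize
np.set_printoptions(precision=3,suppress=True)
W=np.load("pics/w2c.npy")
m=np.zeros((384,512),bool);m[:135,:300]=1
q=W[m];q=q[(q[:,0]>480)&(q[:,1]>20)]
def model(p):
    ox,oy,th,k=p;c,s=np.cos(th),np.sin(th)
    x=(q[:,0]-ox)*c+(q[:,1]-oy)*s;y=-(q[:,0]-ox)*s+(q[:,1]-oy)*c
    z=33+.266*x+k; ym=(y+45.5+91)%91-45.5
    z=z+26.5*np.clip((abs(ym)-36)/2,0,1)
    z[(abs(y)>145)|(x>277)]=0
    return np.minimum(abs(q[:,2]-z),12)
best=min((minimize(lambda p:model(list(p)+[0]).mean(),[ox,oy,th],method="Nelder-Mead",options=dict(initial_simplex=[[ox,oy,th],[ox+10,oy,th],[ox,oy+8,th],[ox,oy,th+.04]])) for ox in(410,422,435) for oy in(168,178,188) for th in(.1,.13)),key=lambda r:r.fun)
print(best.x,best.fun,len(q))
```

```text
[428.4   177.418   0.12 ] 2.2286011521824824 35998
```

Request:
servo_tool(moves=[-0.033, 0.06, 0, 0, 0.3, -0.033, 0.16, 0, 0, 0.3, -0.033, 0.26, 0, 0, 0.3, -0.033, 0.34, 0, 0, 0.3, -0.033, 0.384, 0, 0, 0.3, -0.033, 0.384, -0.05, 0, 0.3, -0.033, 0.384, -0.14, 0, 0.3, -0.033, 0.384, -0.23, 0, 0.3, -0.033, 0.384, -0.32, 0, 0.3, -0.033, 0.384, -0.4, 0, 0.3, -0.033, 0.384, -0.45, 0, 0.3, -0.033, 0.384, -0.48, 0, 0.3])

```text
t: 4.87
eef_pos: [462.7, 179.1, 106.2]
tcp_rot: [3.141, 0.004, 0.119]
ft_force: [0.1, -0.6, -2.0]
opening: 0.541
grip_force: 30.0
```

Request:
servo_tool(moves=[0, 0, -0.02, 0, 0.3, 0, 0, -0.035, 0, 0.3, 0, 0, -0.05, 0, 0.3, 0, 0, -0.05, 0, 0.3])

```text
t: 5.2
eef_pos: [463.7, 179.6, 88.6]
tcp_rot: [3.141, 0.0, 0.119]
ft_force: [0.8, 0.0, -2.2]
opening: 0.533
grip_force: 30.0
```

Request:
servo_tool(moves=[0, 0.005, -0.008, 0, 0.3, 0, 0.005, -0.015, 0, 0.3, 0, 0.005, -0.022, 0, 0.3, 0, 0.005, -0.022, 0, 0.3])

```text
t: 5.53
eef_pos: [463.7, 181.8, 80.1]
tcp_rot: [3.141, 0.0, 0.119]
ft_force: [-0.2, 0.7, -1.4]
opening: 0.54
grip_force: 30.0
```

Request:
servo_tool(moves=[0, 0, -0.006, 0, 0.3, 0, 0, -0.011, 0, 0.3, 0, 0, -0.011, 0, 0.3])

```text
t: 5.78
eef_pos: [463.6, 181.8, 76.2]
tcp_rot: [-3.142, -0.0, 0.119]
ft_force: [-3.3, 0.3, 8.0]
opening: 0.539
grip_force: 30.1
```

Request:
servo_tool(moves=[0, 0, -0.004, 0, 0.3, 0, 0, -0.007, 0, 0.3, 0, 0, -0.007, 0, 0.3])

```text
t: 6.03
eef_pos: [462.9, 181.7, 73.8]
tcp_rot: [3.142, 0.001, 0.119]
ft_force: [-9.1, -0.6, 14.4]
opening: 0.537
grip_force: 30.2
```

Request:
servo_tool(moves=[0, 0, -0.004, 0, 0.3, 0, 0, -0.008, 0, 0.3, 0, 0, -0.008, 0, 0.3])

```text
t: 6.28
eef_pos: [463.0, 181.8, 70.8]
tcp_rot: [3.142, 0.001, 0.119]
ft_force: [-7.5, 0.1, 14.8]
opening: 0.541
grip_force: 30.2
```

Request:
servo_tool(moves=[0, 0, 0, 0, 0.6, 0, 0, 0, 0, 0.75, 0, 0, 0, 0, 0.75, 0, 0, 0, 0, 0.75, 0, 0, 0, 0, 0.75, 0, 0, 0, 0, 0.75])

```text
t: 6.78
eef_pos: [463.9, 183.0, 70.0]
tcp_rot: [-3.14, -0.001, 0.119]
ft_force: [-2.7, 13.3, 1.7]
opening: 0.716
grip_force: 30.0
```

Request:
servo_tool(moves=[0, 0, 0.03, 0, 0.75, 0, 0, 0.1, 0, 0.75, 0, 0, 0.2, 0, 0.75, 0, 0, 0.3, 0, 0.75, 0, 0, 0.4, 0, 0.75, 0, 0, 0.5, 0, 0.75, 0, -0.05, 0.55, 0, 0.75, 0, -0.15, 0.55, 0, 0.75, 0, -0.2, 0.55, 0, 0.75, 0, -0.2, 0.55, 0, 0.75])

```text
t: 7.62
eef_pos: [463.8, 99.1, 290.3]
tcp_rot: [3.141, -0.001, 0.117]
ft_force: [0.4, -0.5, -0.1]
opening: 0.749
grip_force: 0.0
```

Run:
```python
from h import *
np.set_printoptions(precision=3,suppress=True)
s=state();print(s["t"],s["eef_pos"])
p,d=read_camera("side");p=p[130:310,90:330];p2,d=read_camera("wrist")
cv2.imwrite("pics/s2.png",np.hstack([cv2.resize(p,(512,384)),p2[:,:288]]))
```

```text
7.6167 [463.768  99.099 290.338]
```

View pics/s2.png

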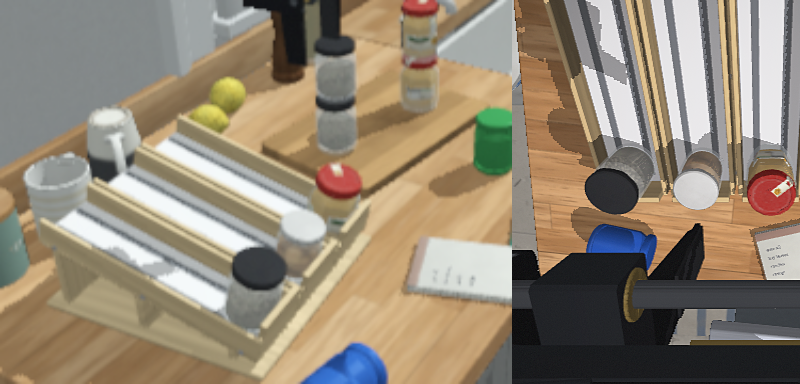

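Request:
servo_tool(moves=[0.01, -0.08, 0.05, 0, 0.9, 0.02, -0.18, 0.1, 0, 0.9, 0.03, -0.28, 0.1, 0, 0.9, 0.04, -0.38, 0.1, 0, 0.9, 0.05, -0.48, 0.1, 0, 0.9, 0.06, -0.58, 0.1, 0, 0.9, 0.06, -0.68, 0.1, 0, 0.9, 0.06, -0.78, 0.1, 0, 0.9, 0.06, -0.88, 0.1, 0, 0.9, 0.06, -0.98, 0.1, 0, 0.9, 0.06, -1, 0.1, 0, 0.9, 0.06, -1, 0.1, 0, 0.9])

```text
t: 8.72
eef_pos: [488.1, -299.8, 328.7]
tcp_rot: [-3.141, 0.001, 0.117]
ft_force: [1.0, 0.7, 0.3]
opening: 0.9
grip_force: 0.0
```

Run:
```python
from h import *
np.set_printoptions(precision=3,suppress=True)
s=state();print(s["t"],s["eef_pos"],s["tcp_rot"])
c=get_calibration("wrist");p,d=read_camera("wrist")
W=cloud("wrist",d,c)
hsv=cv2.cvtColor(p,cv2.COLOR_BGR2HSV)
red=((hsv[...,0]<8)|(hsv[...,0]>172))&(hsv[...,1]>120)
for z0,z1,mm in((182,200,red),(182,200,hsv[...,2]<80)):
    m=(W[...,2]>z0)&(W[...,2]<z1)&mm&(W[...,0]>480);v,u=np.nonzero(m)
    q=W[m];print(m.sum(),(q.max(0)+q.min(0))/2,np.ptp(q,axis=0),u.mean(),v.mean())
    if mm is red:u0,v0=int(u.mean()),int(v.mean())
a=p[max(0,v0-90):v0+90,max(0,u0-110):u0+110]
cv2.imwrite("pics/w3.png",cv2.resize(a,None,fx=3,fy=3,interpolation=cv2.INTER_CUBIC))
```

```text
8.7167 [ 488.07  -299.754  328.722] [-3.141  0.001  0.117]
2342 [ 549.925 -291.441  189.494] [55.233 55.159 11.46 ] 247.08838599487618 121.5059777967549
3529 [ 583.861 -199.283  188.383] [ 60.461 229.289  12.517] 63.860017001983564 58.743270048172285
```

View pics/w3.png

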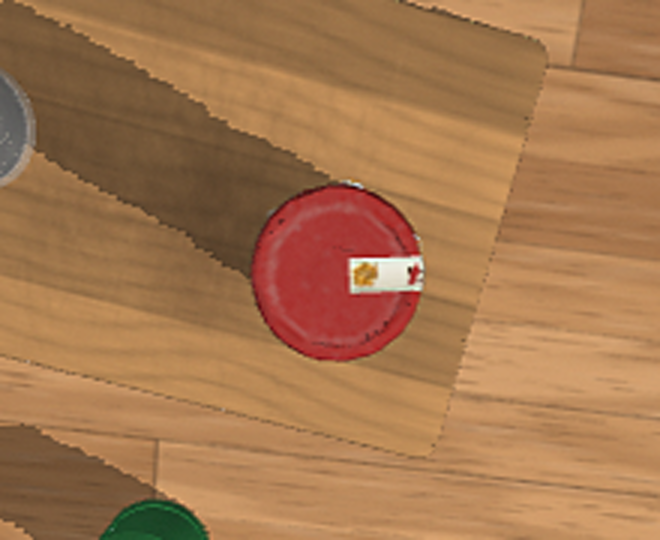

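Request:
servo_tool(moves=[0.1, 0.021, 0, 0, 0.8, 0.155, 0.021, 0, 0, 0.8, 0.155, 0.021, -0.1, 0, 0.8, 0.155, 0.021, -0.2, 0, 0.8, 0.155, 0.021, -0.3, 0, 0.8, 0.155, 0.021, -0.36, 0, 0.8, 0.155, 0.021, -0.41, 0, 0.8, 0.155, 0.021, -0.439, 0, 0.8, 0.155, 0.021, -0.439, 0, 0.8, 0.155, 0.021, -0.439, 0, 0.6, 0.155, 0.021, -0.439, 0, 0.4, 0.155, 0.021, -0.439, 0, 0.4])

```text
t: 9.77
eef_pos: [550.4, -289.8, 155.9]
tcp_rot: [3.14, -0.002, 0.12]
ft_force: [-0.9, -0.8, 0.4]
opening: 0.646
grip_force: 0.0
```

Request:
servo_tool(moves=[0, 0, 0, 0, 0.35, 0, 0, 0, 0, 0.35, 0, 0, 0, 0, 0.35, 0, 0, 0, 0, 0.35, 0, 0, 0, 0, 0.35, 0, 0, 0, 0, 0.35])

```text
t: 10.27
eef_pos: [550.2, -290.2, 155.7]
tcp_rot: [3.14, -0.002, 0.119]
ft_force: [-0.1, 0.7, 7.1]
opening: 0.594
grip_force: 29.2
```

Request:
servo_tool(moves=[0, 0, 0.03, 0, 0.35, 0, 0, 0.1, 0, 0.35, 0, 0, 0.2, 0, 0.35, 0, 0.03, 0.29, 0, 0.35, 0, 0.1, 0.335, 0, 0.35, 0, 0.2, 0.335, 0, 0.35, 0, 0.3, 0.335, 0, 0.35, -0.01, 0.4, 0.335, 0, 0.35, -0.01, 0.5, 0.335, 0, 0.35, -0.02, 0.6, 0.335, 0, 0.35, -0.02, 0.7, 0.335, 0, 0.35, -0.03, 0.75, 0.335, 0, 0.35])

```text
t: 11.27
eef_pos: [537.0, 13.7, 288.3]
tcp_rot: [-3.141, 0.0, 0.121]
ft_force: [-0.7, -0.4, -4.6]
opening: 0.595
grip_force: 29.3
```

Request:
servo_tool(moves=[0, 0.06, 0, 0, 0.35, 0, 0.14, 0, 0, 0.35, 0, 0.2, 0, 0, 0.35, 0, 0.2135, 0, 0, 0.35, 0, 0.2135, -0.05, 0, 0.35, 0, 0.2135, -0.13, 0, 0.35, 0, 0.2135, -0.22, 0, 0.35, 0, 0.2135, -0.3, 0, 0.35, 0, 0.2135, -0.36, 0, 0.35, 0, 0.2135, -0.39, 0, 0.35, 0, 0.2135, -0.4, 0, 0.35, 0, 0.2135, -0.4, 0, 0.35])

```text
t: 12.27
eef_pos: [537.4, 95.1, 127.5]
tcp_rot: [3.142, 0.002, 0.119]
ft_force: [-0.1, 0.2, -3.8]
opening: 0.589
grip_force: 29.3
```

Request:
servo_tool(moves=[0, 0, -0.008, 0, 0.35, 0, 0, -0.016, 0, 0.35, 0, 0, -0.022, 0, 0.35, 0, 0, -0.022, 0, 0.35])

```text
t: 12.6
eef_pos: [537.8, 95.5, 119.6]
tcp_rot: [3.141, -0.0, 0.119]
ft_force: [0.8, 0.2, -4.3]
opening: 0.593
grip_force: 29.3
```

Request:
servo_tool(moves=[0, 0.009, -0.004, 0, 0.35, 0, 0.009, -0.01, 0, 0.35, 0, 0.009, -0.015, 0, 0.35, 0, 0.009, -0.015, 0, 0.35])

```text
t: 12.93
eef_pos: [537.4, 99.2, 114.5]
tcp_rot: [3.141, 0.0, 0.12]
ft_force: [-5.8, -1.3, 10.5]
opening: 0.589
grip_force: 29.5
```

Request:
servo_tool(moves=[0, 0, -0.004, 0, 0.35, 0, 0, -0.007, 0, 0.35, 0, 0, -0.01, 0, 0.35, 0, 0, -0.01, 0, 0.35])

```text
t: 13.27
eef_pos: [537.5, 98.8, 112.4]
tcp_rot: [3.141, -0.001, 0.12]
ft_force: [-14.3, -5.8, 34.6]
opening: 0.588
grip_force: 29.9
```

Request:
servo_tool(moves=[0, 0, -0.004, 0, 0.35, 0, 0, -0.006, 0, 0.35, 0, 0, -0.006, 0, 0.35])

```text
t: 13.52
eef_pos: [537.3, 98.8, 110.1]
tcp_rot: [3.141, -0.001, 0.12]
ft_force: [-14.6, -4.8, 35.2]
opening: 0.59
grip_force: 30.0
```

Moving without force growth: it pivots. A little more, then release.

Request:
servo_tool(moves=[0, 0, -0.004, 0, 0.35, 0, 0, -0.006, 0, 0.35, 0, 0, -0.006, 0, 0.35])

```text
t: 13.77
eef_pos: [537.1, 98.7, 107.4]
tcp_rot: [3.141, -0.001, 0.12]
ft_force: [-13.9, -6.5, 31.8]
opening: 0.586
grip_force: 29.9
```

Request:
servo_tool(moves=[0, 0, 0, 0, 0.62, 0, 0, 0, 0, 0.66, 0, 0, 0, 0, 0.72, 0, 0, 0, 0, 0.75, 0, 0, 0, 0, 0.75, 0, 0, 0, 0, 0.75, 0, 0, 0, 0, 0.75])

```text
t: 14.35
eef_pos: [537.8, 99.2, 104.5]
tcp_rot: [3.142, 0.0, 0.119]
ft_force: [1.0, -0.3, -0.3]
opening: 0.749
grip_force: 0.0
```

Request:
servo_tool(moves=[0, 0, 0.03, 0, 0.75, 0, 0, 0.1, 0, 0.75, 0, 0, 0.2, 0, 0.75, 0, 0, 0.3, 0, 0.75, 0, 0, 0.4, 0, 0.75, 0, -0.05, 0.48, 0, 0.75, 0, -0.15, 0.5, 0, 0.8, -0.05, -0.25, 0.5, 0, 0.8, -0.1, -0.35, 0.5, 0, 0.8, -0.12, -0.45, 0.5, 0, 0.8, -0.12, -0.55, 0.5, 0, 0.8, -0.12, -0.65, 0.5, 0, 0.8])

```text
t: 15.35
eef_pos: [488.8, -161.0, 305.2]
tcp_rot: [3.141, -0.001, 0.12]
ft_force: [1.1, 0.7, -0.7]
opening: 0.802
grip_force: 0.0
```

Run:
```python
from h import *
np.set_printoptions(precision=3,suppress=True)
s=state();print(s["t"],s["eef_pos"])
p,d=read_camera("side");p=p[120:300,90:330];p2,_=read_camera("top")
cv2.imwrite("pics/s3.png",np.hstack([cv2.resize(p,(448,336)),cv2.resize(p2[95:215,140:265],(350,336))]))
```

```text
15.35 [ 488.791 -160.966  305.168]
```

View pics/s3.png

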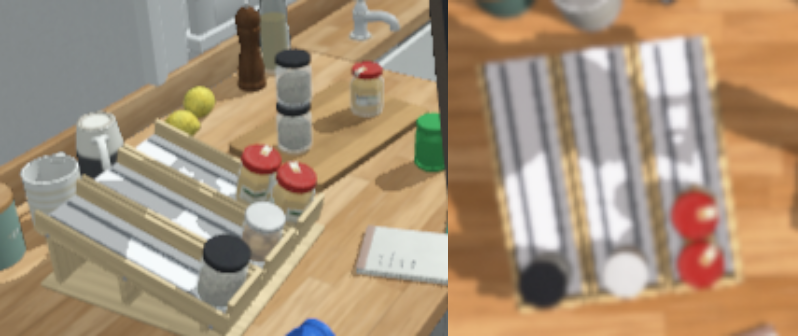

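```bash
cat > m.py <<'E'
from h import *
import sys
np.set_printoptions(precision=1,suppress=True)
s=state();c=get_calibration("wrist");p,d=read_camera("wrist");W=cloud("wrist",d,c)
print(s["t"],s["eef_pos"],s["tcp_rot"][2])
hsv=cv2.cvtColor(p,cv2.COLOR_BGR2HSV)
red=((hsv[...,0]<8)|(hsv[...,0]>172))&(hsv[...,1]>120)
for n,mm,z0,z1 in(("honey",red,98,120),("black",hsv[...,2]<80,182,200),("black1",hsv[...,2]<80,98,112)):
    m=(W[...,2]>z0)&(W[...,2]<z1)&mm&(W[...,0]>480)&(W[...,1]<-20)
    if m.sum()>200:
        k,l,st,_=cv2.connectedComponentsWithStats(m.astype(np.uint8));i=1+st[1:,4].argmax();m=l==i
        q=W[m];print(n,m.sum(),(q.max(0)+q.min(0))/2,np.ptp(q,axis=0),st[i])
cv2.imwrite("pics/w_%d.png"%(s["t"]*10),p)
E
python3 m.py
```

```text
15.45 [ 489.4 -164.   304.4] 0.11432405015156455
honey 1621 [ 548.7 -290.2  103.8] [55.3 54.4 11.5] [ 338  110   49   48 1621]
black 3727 [ 585.5 -113.7  190.6] [57.6 57.8  6.4] [ 171   41   68   72 3727]
```

```bash
python3 -c "
import cv2;p=cv2.imread('pics/w_154.png');cv2.imwrite('pics/c4.png',cv2.resize(p[90:190,300:430],None,fx=5,fy=5,interpolation=2))"
```

```text
(no output)
```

View pics/c4.png

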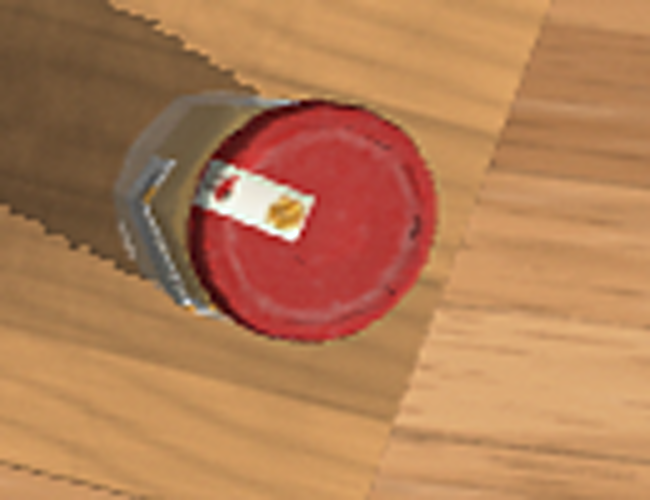

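Request:
servo_tool(moves=[0.04, -0.09, 0, -0.036, 0.8, 0.09, -0.19, 0, -0.075, 0.8, 0.148, -0.28, 0, -0.111, 0.8, 0.148, -0.316, 0, -0.111, 0.8, 0.148, -0.316, -0.1, -0.111, 0.8, 0.148, -0.316, -0.2, -0.111, 0.8, 0.148, -0.316, -0.3, -0.111, 0.8, 0.148, -0.316, -0.39, -0.111, 0.8, 0.148, -0.316, -0.46, -0.111, 0.8, 0.148, -0.316, -0.52, -0.111, 0.8, 0.148, -0.316, -0.56, -0.111, 0.8, 0.148, -0.316, -0.588, -0.111, 0.8])

```text
t: 16.5
eef_pos: [548.8, -283.9, 67.5]
tcp_rot: [-3.141, 0.002, -0.228]
ft_force: [-0.1, 0.2, -0.2]
opening: 0.8
grip_force: 0.0
```

Request:
servo_tool(moves=[0, 0, 0, 0, 0.8, 0, 0, 0, 0, 0.5, 0, 0, 0, 0, 0.35, 0, 0, 0, 0, 0.35, 0, 0, 0, 0, 0.35, 0, 0, 0, 0, 0.35, 0, 0, 0, 0, 0.35, 0, 0, 0, 0, 0.35, 0, 0, 0, 0, 0.35])

```text
t: 17.25
eef_pos: [549.7, -286.4, 70.9]
tcp_rot: [3.14, -0.003, -0.23]
ft_force: [1.0, -2.9, 6.7]
opening: 0.597
grip_force: 29.2
```

Request:
servo_tool(moves=[0, 0, 0.03, 0, 0.35, 0, 0, 0.12, 0, 0.35, 0, 0, 0.22, 0, 0.35, 0, 0, 0.32, 0.03, 0.35, 0, 0, 0.42, 0.06, 0.35, 0, 0.03, 0.5, 0.09, 0.35, 0, 0.1, 0.52, 0.111, 0.35, 0.02, 0.2, 0.52, 0.111, 0.35, 0.04, 0.3, 0.52, 0.111, 0.35, 0.06, 0.4, 0.52, 0.111, 0.35, 0.08, 0.5, 0.52, 0.111, 0.35, 0.1175, 0.6, 0.52, 0.111, 0.35])

```text
t: 18.25
eef_pos: [594.2, -44.3, 278.2]
tcp_rot: [-3.141, 0.001, 0.119]
ft_force: [1.5, -0.1, -4.1]
opening: 0.592
grip_force: 29.4
```

Request:
servo_tool(moves=[0.006, 0.09, 0, 0, 0.35, 0.006, 0.19, 0, 0, 0.35, 0.006, 0.28, 0, 0, 0.35, 0.006, 0.35, 0, 0, 0.35, 0.006, 0.3765, 0, 0, 0.35, 0.006, 0.3765, 0, 0, 0.35, 0.006, 0.3765, -0.06, 0, 0.35, 0.006, 0.3765, -0.15, 0, 0.35, 0.006, 0.3765, -0.24, 0, 0.35, 0.006, 0.3765, -0.3, 0, 0.35, 0.006, 0.3765, -0.333, 0, 0.35, 0.006, 0.3765, -0.333, 0, 0.35])

```text
t: 19.25
eef_pos: [596.4, 102.5, 141.3]
tcp_rot: [-3.141, 0.006, 0.118]
ft_force: [-0.2, 0.0, -4.2]
opening: 0.598
grip_force: 29.4
```

Request:
servo_tool(moves=[0, 0, -0.008, 0, 0.35, 0, 0, -0.016, 0, 0.35, 0, 0, -0.02, 0, 0.35, 0, 0, -0.02, 0, 0.35])

```text
t: 19.58
eef_pos: [598.2, 103.8, 136.9]
tcp_rot: [3.141, -0.001, 0.119]
ft_force: [-0.7, -0.3, -3.5]
opening: 0.592
grip_force: 29.4
```

Request:
servo_tool(moves=[-0.002, 0.006, -0.005, 0, 0.35, -0.002, 0.006, -0.01, 0, 0.35, -0.002, 0.006, -0.016, 0, 0.35, -0.002, 0.006, -0.016, 0, 0.35])

```text
t: 19.92
eef_pos: [596.9, 106.2, 131.5]
tcp_rot: [3.141, -0.0, 0.12]
ft_force: [-5.9, -1.4, 13.3]
opening: 0.591
grip_force: 29.4
```

Request:
servo_tool(moves=[0, 0, -0.005, 0, 0.35, 0, 0, -0.01, 0, 0.35, 0, 0, -0.015, 0, 0.35, 0, 0, -0.018, 0, 0.35, 0, 0, -0.018, 0, 0.35])

```text
t: 20.33
eef_pos: [597.1, 105.8, 126.5]
tcp_rot: [3.14, -0.002, 0.12]
ft_force: [-14.9, -6.3, 32.6]
opening: 0.587
grip_force: 30.0
```

Request:
servo_tool(moves=[0, 0, -0.003, 0, 0.35, 0, 0, -0.005, 0, 0.35, 0, 0, -0.005, 0, 0.35])

```text
t: 20.58
eef_pos: [597.0, 105.9, 124.3]
tcp_rot: [3.14, -0.002, 0.12]
ft_force: [-14.0, -6.4, 30.8]
opening: 0.584
grip_force: 29.8
```

Request:
servo_tool(moves=[0, 0, 0, 0, 0.62, 0, 0, 0, 0, 0.66, 0, 0, 0, 0, 0.72, 0, 0, 0, 0, 0.75, 0, 0, 0, 0, 0.75, 0, 0, 0, 0, 0.75, 0, 0, 0, 0, 0.75])

```text
t: 21.17
eef_pos: [597.2, 106.4, 120.5]
tcp_rot: [3.142, 0.0, 0.119]
ft_force: [-0.5, 0.1, 0.9]
opening: 0.749
grip_force: 0.0
```

Request:
servo_tool(moves=[0, 0, 0.03, 0, 0.75, 0, 0, 0.1, 0, 0.75, 0, 0, 0.2, 0, 0.75, 0, 0, 0.3, 0, 0.75, 0, 0, 0.4, 0, 0.75, 0, -0.05, 0.47, 0, 0.75, -0.05, -0.14, 0.48, 0, 0.85, -0.1, -0.23, 0.48, 0, 0.85, -0.14, -0.32, 0.48, 0, 0.85, -0.18, -0.41, 0.48, 0, 0.85, -0.2, -0.5, 0.48, 0, 0.85, -0.22, -0.54, 0.48, 0, 0.85])

```text
t: 22.17
eef_pos: [508.2, -112.8, 312.8]
tcp_rot: [3.141, -0.0, 0.118]
ft_force: [0.4, 0.0, 0.5]
opening: 0.852
grip_force: 0.0
```

```bash
python3 m.py;python3 - <<'E'
from h import *
p,d=read_camera("side");p=p[120:300,90:330];p2=cv2.imread(sorted(__import__('glob').glob('pics/w_*.png'))[-1])
cv2.imwrite("pics/s4.png",np.hstack([cv2.resize(p,(400,300)),cv2.resize(p2,(400,300))]))
E
```

```text
22.1667 [ 508.2 -112.8  312.8] 0.11751916404362017
black 3230 [ 585.4 -113.5  190.8] [57.  56.5  5.6] [ 230   74   63   65 3230]
```

View pics/s4.png

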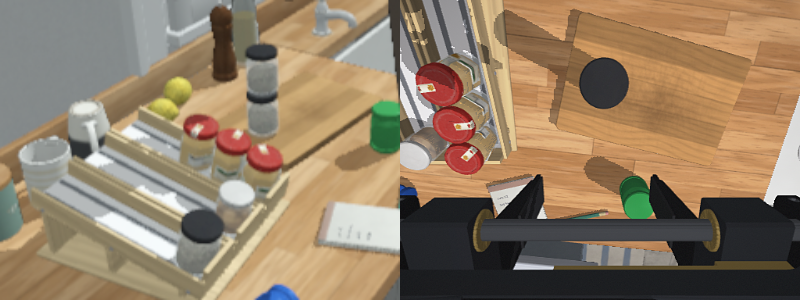

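Request:
servo_tool(moves=[0.1, -0.002, 0, 0, 0.85, 0.193, -0.002, 0, 0, 0.85, 0.193, -0.002, -0.05, 0, 0.85, 0.193, -0.002, -0.15, 0, 0.85, 0.193, -0.002, -0.25, 0, 0.85, 0.193, -0.002, -0.33, 0, 0.85, 0.193, -0.002, -0.39, 0, 0.85, 0.193, -0.002, -0.4245, 0, 0.85, 0.193, -0.002, -0.4245, 0, 0.8, 0.193, -0.002, -0.4245, 0, 0.6, 0.193, -0.002, -0.4245, 0, 0.4, 0.193, -0.002, -0.4245, 0, 0.4])

```text
t: 23.27
eef_pos: [587.1, -110.3, 144.3]
tcp_rot: [3.141, -0.002, 0.12]
ft_force: [-0.2, -1.1, 1.0]
opening: 0.642
grip_force: 0.5
```

Request:
servo_tool(moves=[0, 0, 0, 0, 0.35, 0, 0, 0, 0, 0.35, 0, 0, 0, 0, 0.35, 0, 0, 0, 0, 0.35, 0, 0, 0, 0, 0.35, 0, 0, 0, 0, 0.35])

```text
t: 23.77
eef_pos: [587.0, -110.8, 144.2]
tcp_rot: [3.14, -0.002, 0.119]
ft_force: [-0.2, -0.3, 6.3]
opening: 0.619
grip_force: 30.0
```

Request:
servo_tool(moves=[0, 0, 0.03, 0, 0.35, 0, 0, 0.12, 0, 0.35, 0, 0, 0.22, 0, 0.35, 0, 0.02, 0.32, 0, 0.35, -0.02, 0.1, 0.365, 0, 0.35, -0.04, 0.2, 0.365, 0, 0.35, -0.06, 0.3, 0.365, 0, 0.35, -0.08, 0.4, 0.365, 0, 0.35, -0.1, 0.5, 0.365, 0, 0.35, -0.12, 0.6, 0.365, 0, 0.35, -0.15, 0.7, 0.365, 0, 0.35, -0.184, 0.78, 0.365, 0, 0.35])

```text
t: 24.77
eef_pos: [511.8, 203.9, 288.8]
tcp_rot: [-3.141, 0.0, 0.12]
ft_force: [-0.1, -0.1, -2.7]
opening: 0.616
grip_force: 30.0
```

Request:
servo_tool(moves=[0.004, 0.09, 0, 0, 0.35, 0.004, 0.17, 0, 0, 0.35, 0.004, 0.189, 0, 0, 0.35, 0.004, 0.189, 0, 0, 0.35, 0.004, 0.189, -0.06, 0, 0.35, 0.004, 0.189, -0.15, 0, 0.35, 0.004, 0.189, -0.24, 0, 0.35, 0.004, 0.189, -0.32, 0, 0.35, 0.004, 0.189, -0.38, 0, 0.35, 0.004, 0.189, -0.42, 0, 0.35, 0.004, 0.189, -0.437, 0, 0.35, 0.004, 0.189, -0.437, 0, 0.35])

```text
t: 25.77
eef_pos: [514.0, 275.9, 112.9]
tcp_rot: [3.141, 0.003, 0.118]
ft_force: [-0.4, -0.6, -2.6]
opening: 0.613
grip_force: 30.0
```

Request:
servo_tool(moves=[0, 0.009, -0.006, 0, 0.35, 0, 0.009, -0.012, 0, 0.35, 0, 0.009, -0.018, 0, 0.35, 0, 0.009, -0.022, 0, 0.35, 0, 0.009, -0.022, 0, 0.35])

```text
t: 26.18
eef_pos: [514.3, 280.8, 105.4]
tcp_rot: [3.142, -0.0, 0.119]
ft_force: [0.6, -0.0, -2.5]
opening: 0.616
grip_force: 30.0
```

Request:
servo_tool(moves=[0, -0.003, -0.006, 0, 0.35, 0, -0.003, -0.012, 0, 0.35, 0, -0.003, -0.014, 0, 0.35, 0, -0.003, -0.014, 0, 0.35])

```text
t: 26.52
eef_pos: [514.1, 279.4, 101.1]
tcp_rot: [3.141, -0.0, 0.119]
ft_force: [-7.5, -3.5, 15.5]
opening: 0.617
grip_force: 30.0
```

Request:
servo_tool(moves=[0, 0, -0.004, 0, 0.35, 0, 0, -0.008, 0, 0.35, 0, 0, -0.012, 0, 0.35, 0, 0, -0.012, 0, 0.35])

```text
t: 26.85
eef_pos: [513.5, 279.4, 96.7]
tcp_rot: [3.142, 0.0, 0.119]
ft_force: [-10.9, -2.4, 21.4]
opening: 0.619
grip_force: 30.0
```

Request:
servo_tool(moves=[0, 0, 0, 0, 0.63, 0, 0, 0, 0, 0.67, 0, 0, 0, 0, 0.73, 0, 0, 0, 0, 0.77, 0, 0, 0, 0, 0.77, 0, 0, 0, 0, 0.77, 0, 0, 0, 0, 0.77])

```text
t: 27.43
eef_pos: [514.4, 279.5, 94.7]
tcp_rot: [3.141, 0.0, 0.119]
ft_force: [0.4, -0.4, -1.9]
opening: 0.768
grip_force: 0.0
```

Request:
servo_tool(moves=[0, 0, 0.03, 0, 0.77, 0, 0, 0.1, 0, 0.77, 0, 0, 0.2, 0, 0.77, 0, 0, 0.3, 0, 0.77, 0, 0, 0.4, 0, 0.77, 0, -0.05, 0.46, 0, 0.77, 0, -0.14, 0.48, 0, 0.85, 0, -0.24, 0.48, 0, 0.85, 0, -0.34, 0.48, 0, 0.85, 0, -0.44, 0.48, 0, 0.85, 0, -0.54, 0.48, 0, 0.85, 0, -0.64, 0.48, 0, 0.85])

```text
t: 28.43
eef_pos: [513.9, 21.8, 287.0]
tcp_rot: [3.141, -0.0, 0.12]
ft_force: [0.8, -0.7, -0.0]
opening: 0.85
grip_force: 0.0
```

Request:
servo_tool(moves=[0, -0.1, 0, 0, 0.85, 0, -0.2, 0, 0, 0.85, 0, -0.3, 0, 0, 0.85, 0, -0.34, 0, 0, 0.85, 0, -0.34, 0, 0, 0.85])

```text
t: 28.85
eef_pos: [514.3, -115.7, 286.7]
tcp_rot: [3.141, 0.0, 0.115]
ft_force: [0.3, 0.7, 0.1]
opening: 0.849
grip_force: 0.0
```

```bash
python3 m.py;python3 - <<'E'
from h import *
p,d=read_camera("side");p=p[120:300,90:330];p2=cv2.imread(sorted(__import__('glob').glob('pics/w_*.png'))[-1])
cv2.imwrite("pics/s5.png",np.hstack([cv2.resize(p,(400,300)),cv2.resize(p2,(400,300))]))
E
```

```text
28.85 [ 514.3 -115.7  286.7] 0.11548197245091196
black1 2212 [ 587.8 -112.1  104.5] [56.9 56.8  5.7] [ 229   82   52   54 2212]
```

View pics/s5.png

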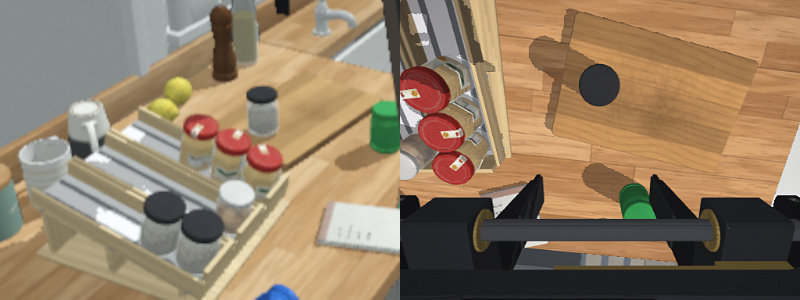

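Request:
servo_tool(moves=[0.1, 0.009, 0, 0, 0.85, 0.184, 0.009, 0, 0, 0.85, 0.184, 0.009, -0.08, 0, 0.85, 0.184, 0.009, -0.18, 0, 0.85, 0.184, 0.009, -0.28, 0, 0.85, 0.184, 0.009, -0.38, 0, 0.85, 0.184, 0.009, -0.46, 0, 0.85, 0.184, 0.009, -0.52, 0, 0.85, 0.184, 0.009, -0.56, 0, 0.85, 0.184, 0.009, -0.574, 0, 0.85, 0.184, 0.009, -0.574, 0, 0.7, 0.184, 0.009, -0.574, 0, 0.5])

```text
t: 29.95
eef_pos: [588.4, -108.1, 58.0]
tcp_rot: [3.141, -0.001, 0.12]
ft_force: [-0.2, -0.1, 0.0]
opening: 0.758
grip_force: 0.0
```

Request:
servo_tool(moves=[0, 0, 0, 0, 0.35, 0, 0, 0, 0, 0.35, 0, 0, 0, 0, 0.35, 0, 0, 0, 0, 0.35, 0, 0, 0, 0, 0.35, 0, 0, 0, 0, 0.35, 0, 0, 0, 0, 0.35])

```text
t: 30.53
eef_pos: [588.9, -109.1, 58.7]
tcp_rot: [3.141, -0.003, 0.119]
ft_force: [0.3, -0.4, 7.2]
opening: 0.611
grip_force: 30.0
```

Request:
servo_tool(moves=[0, 0, 0.03, 0, 0.35, 0, 0, 0.12, 0, 0.35, 0, 0, 0.22, 0, 0.35, 0, 0, 0.32, 0, 0.35, 0, 0, 0.42, 0, 0.35, 0, 0.02, 0.52, 0, 0.35, 0, 0.08, 0.578, 0, 0.35, -0.01, 0.18, 0.578, 0, 0.35, -0.02, 0.28, 0.578, 0, 0.35, -0.03, 0.38, 0.578, 0, 0.35, -0.04, 0.48, 0.578, 0, 0.35, -0.045, 0.58, 0.578, 0, 0.35])

```text
t: 31.53
eef_pos: [568.6, 124.8, 289.4]
tcp_rot: [3.142, 0.0, 0.119]
ft_force: [1.1, -0.0, -2.4]
opening: 0.611
grip_force: 30.0
```

Request:
servo_tool(moves=[0.006, 0.1, 0, 0, 0.35, 0.006, 0.2, 0, 0, 0.35, 0.006, 0.3, 0, 0, 0.35, 0.006, 0.38, 0, 0, 0.35, 0.006, 0.408, 0, 0, 0.35, 0.006, 0.408, -0.04, 0, 0.35, 0.006, 0.408, -0.12, 0, 0.35, 0.006, 0.408, -0.21, 0, 0.35, 0.006, 0.408, -0.3, 0, 0.35, 0.006, 0.408, -0.36, 0, 0.35, 0.006, 0.408, -0.398, 0, 0.35, 0.006, 0.408, -0.398, 0, 0.35])

```text
t: 32.53
eef_pos: [570.8, 285.1, 126.3]
tcp_rot: [3.14, 0.006, 0.119]
ft_force: [0.2, -0.4, -2.2]
opening: 0.608
grip_force: 30.0
```

Request:
servo_tool(moves=[0, 0, -0.006, 0, 0.35, 0, 0, -0.012, 0, 0.35, 0, 0, -0.017, 0, 0.35, 0, 0, -0.017, 0, 0.35])

```text
t: 32.87
eef_pos: [572.6, 286.3, 123.3]
tcp_rot: [-3.141, -0.001, 0.119]
ft_force: [0.1, -0.8, -2.5]
opening: 0.612
grip_force: 30.0
```

Request:
servo_tool(moves=[0, 0, -0.006, 0, 0.35, 0, 0, -0.012, 0, 0.35, 0, 0, -0.016, 0, 0.35, 0, 0, -0.016, 0, 0.35])

```text
t: 33.2
eef_pos: [572.4, 286.4, 117.7]
tcp_rot: [-3.142, -0.001, 0.119]
ft_force: [-5.4, -1.6, 11.1]
opening: 0.611
grip_force: 30.1
```

Request:
servo_tool(moves=[0, 0, -0.004, 0, 0.35, 0, 0, -0.008, 0, 0.35, 0, 0, -0.012, 0, 0.35, 0, 0, -0.014, 0, 0.35, 0, 0, -0.014, 0, 0.35])

```text
t: 33.62
eef_pos: [571.9, 286.4, 113.6]
tcp_rot: [-3.141, -0.001, 0.12]
ft_force: [-12.6, -3.5, 26.6]
opening: 0.609
grip_force: 30.2
```

Request:
servo_tool(moves=[0, 0, 0, 0, 0.63, 0, 0, 0, 0, 0.67, 0, 0, 0, 0, 0.73, 0, 0, 0, 0, 0.77, 0, 0, 0, 0, 0.77, 0, 0, 0, 0, 0.77, 0, 0, 0, 0, 0.77])

```text
t: 34.2
eef_pos: [572.4, 286.3, 110.3]
tcp_rot: [3.141, 0.0, 0.119]
ft_force: [0.2, 0.6, 0.6]
opening: 0.771
grip_force: 0.0
```

Request:
servo_tool(moves=[0, 0, 0.03, 0, 0.77, 0, 0, 0.1, 0, 0.77, 0, 0, 0.2, 0, 0.77, 0, 0, 0.3, 0, 0.77, 0, 0, 0.4, 0, 0.77, 0, -0.05, 0.46, 0, 0.77, -0.05, -0.14, 0.48, 0, 0.85, -0.1, -0.24, 0.48, 0, 0.85, -0.15, -0.34, 0.48, 0, 0.85, -0.2, -0.44, 0.48, 0, 0.85, -0.22, -0.54, 0.48, 0, 0.85, -0.22, -0.64, 0.48, 0, 0.85])

```text
t: 35.2
eef_pos: [482.6, 35.6, 303.8]
tcp_rot: [3.141, -0.001, 0.12]
ft_force: [1.2, 0.2, 0.5]
opening: 0.849
grip_force: 0.0
```

Run:
```python
from h import *
s=state();print(s["t"],s["eef_pos"])
p,d=read_camera("side");p=p[120:300,90:330];p2,_=read_camera("wrist");p3,_=read_camera("top")
cv2.imwrite("pics/s6.png",np.vstack([np.hstack([cv2.resize(p,(400,300)),cv2.resize(p2,(400,300))]),cv2.resize(p3[95:215,140:380],(800,300))[:,:]]))
```

```text
35.2 [482.55459523  35.64393324 303.84593158]
```

View pics/s6.png

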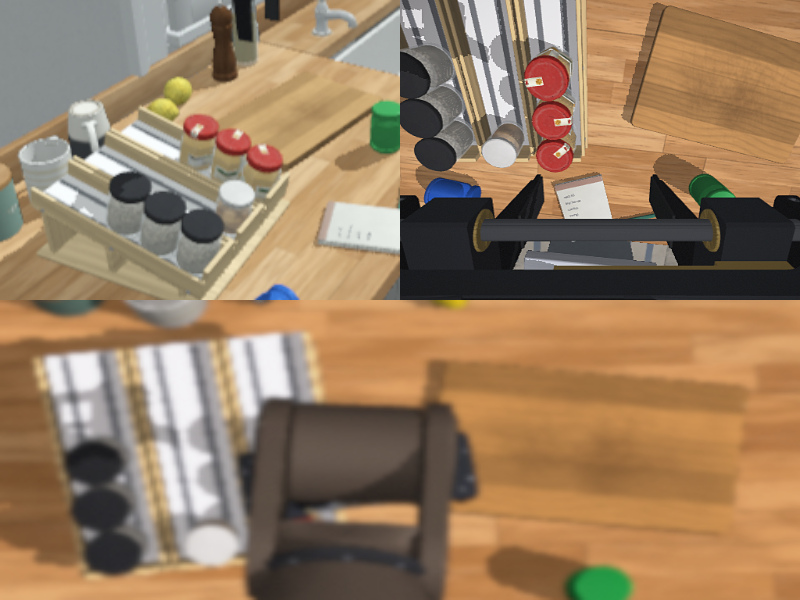

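Run:
```python
from h import *
np.set_printoptions(precision=1,suppress=True)
c=get_calibration("wrist");p,d=read_camera("wrist");W=cloud("wrist",d,c)
hsv=cv2.cvtColor(p,cv2.COLOR_BGR2HSV)
red=((hsv[...,0]<8)|(hsv[...,0]>172))&(hsv[...,1]>120)&(W[...,2]>100)&(W[...,0]>380)
blk=(hsv[...,2]<70)&(W[...,2]>95)&(W[...,2]<190)&(W[...,0]>380)&(np.arange(384)[:,None]<230)
for n,m in(("r",red),("b",blk)):
    k,l,st,_=cv2.connectedComponentsWithStats(cv2.erode(m.astype(np.uint8),np.ones((3,3))))
    for i in range(1,k):
        if st[i,4]>250:
            q=W[l==i];C=(q.max(0)+q.min(0))/2;cc,ss=np.cos(.12),np.sin(.12);a=C[0]-427;b=C[1]-177.4
            print(n,C,np.ptp(q,axis=0),"local",a*cc+b*ss,-a*ss+b*cc)
```

```text
r [502.7  85.  295. ] [163.9  84.4 358.1] local 64.04619713103064 -100.7946673466508
b [484.2 271.5 138. ] [167.7  65.   46.7] local 68.04307225140892 86.58458095041746
```

Run:
```python
from h import *
np.set_printoptions(precision=1,suppress=True)
c=get_calibration("wrist");p,d=read_camera("wrist");W=cloud("wrist",d,c)
cv2.imwrite("pics/s7.png",cv2.resize(p[40:230,0:270],None,fx=2.9,fy=2.9,interpolation=2))
def pr(n,pts):
    for u,v in pts:
        C=np.median(W[v-3:v+4,u-3:u+4].reshape(-1,3),0);a=C[0]-427;b=C[1]-177.4;print(n,C,"x",a*.9928+b*.1197)
pr("r",[(198,198),(195,153),(186,97)]);pr("b",[(45,195),(35,142),(28,94)])
```

```text
r [451.5  93.4 125. ] x 14.213925449845362
r [506.1  98.1 139.8] x 69.02284861482053
r [562.6 108.1 154.8] x 126.31998399135972
b [434.1 271.1 125. ] x 18.295516196771604
b [498.3 266.5 142. ] x 81.49298079778865
b [547.4 261.5 154.4] x 129.6101529954956
```

View pics/s7.png

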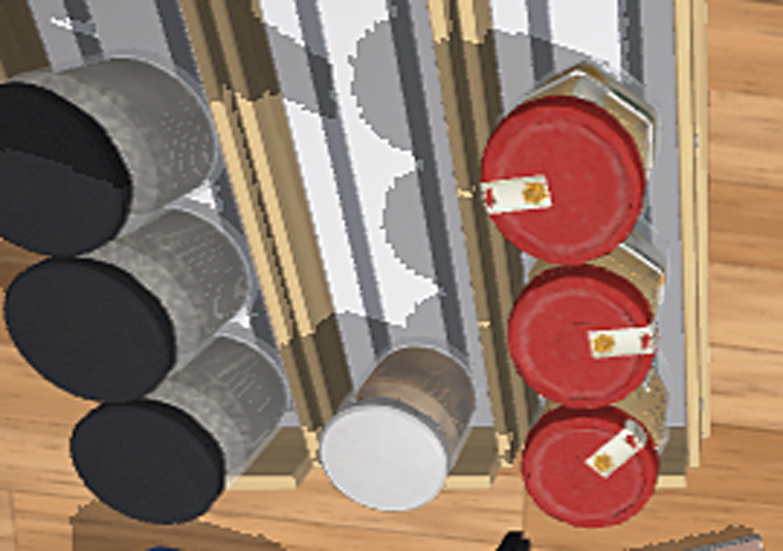

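```bash
python3 -c "
from cell import *
print(job_done())"
```

```text
the job is handed in; nothing more can be done
None
```

All five jars are in their lanes, upright and resting against the jar or stop ahead, with the two older jars still at the front; the job was handed in at about 35 s of the 118 s.

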